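Find the loose bolt on the mug press

ROBOT

A 7-joint arm with a two-finger parallel gripper is mounted at the origin on the work surface. World frame = base frame: x ahead of the robot, y to its left, z up, the work surface at z = 0. Lengths are in m, angles in rad, forces in N, time in s.
With the tool pointing down it reaches from about 0.4 to 0.875 m from the base axis. Payload 6.5 kg.
Tool frame: the origin (TCP) lies on the centre line of the jaws, within the pads' length; the fingertips stand 25 mm ahead of it and the grasp point (between the pads) lies 6 mm ahead of it; z points along the fingers, y is the line along which they close (so a half turn about z gives the same grasp; the last joint's range is limited). The gripper opens to 85 mm and grips with 20 to 120 N. Pads are 22 mm wide; open, the fingers measure 114 mm over their backs; the gripper's body (76 mm by 85 mm) begins 54 mm behind the grasp point. The pads swing forward as they close: fully open they stand 13 mm farther back than shut.
Start: joints at [-0.066, 0.536, -0.004, 1.538, 0.003, 1.067, -0.071], TCP at [0.65, 0, 0.256] pointing down, gripper open.
Joint ranges: [-2.7, 2.7], [-0.37, 2.16], [-1.27, 1.26], [0.24, 2.4], [-1.31, 4.45], [0.19, 1.91], [-2.76, 2.76]. Speed limits (rad/s): [2.39, 2.39, 3.14, 3.14, 3.14, 3.14, 3.14].

INTERFACE

Orientations are given as a unit quaternion [x, y, z, w].
In Python, from cell import env gives the robot as it stands.
- The arm moves only by the shell command python3 -m jog 'ROWS' [FORCE]. ROWS is text: rows parted by semicolons, each of 7 numbers parted by spaces: the shift along the tool's x, y, z in units of 0.03 m (1.0 is 0.03 m), then the turn, a rotation vector about the tool's x, y, z in units of 6 degrees (1.0 is 6 degrees), then the closure, from 0 (fully open) to 1 (shut). In form: tx ty tz rx ry rz hand; .... A call has 1 to 20 rows; each row shifts and turns the commanded pose from where the row before left it, along the tool's axes as they then stand; what a row does not reach is not made up. A row lasts 1/12 s, in which the tool goes at most 41.7 mm and 7.16 degrees, less where a joint would pass 70% of its speed; a pose out of reach is approached as far as the arm can. A call with a number of a shift or a turn outside -1 to 1 is refused whole. A call with a gripper value outside its range is refused whole. The fingers move at their own pace and stop on an object; FORCE is the grip in N (left out, the last holds). Time passes only in rows, so rows that do not move let the fingers close. It gives the time, the measured TCP pose, the force, the opening and the grip force at its end, in the units of the state.
- env.state(): the state, without advancing time (a new reading comes with each control period).
- env.camera(name): name is "scene" or "side" or "wrist"; returns the picture (400x640x3 uint8, red, green, blue); there is no depth.
- env.calibration(name): a dict with "fovy" (degrees; the focal length in pixels is half the picture's height over the tangent of half this angle, whatever the lens; pixels are square), "cx", "cy" (the principal point, pixels), "k1" (the pictures are not rectified: a ray, as slopes to the right and down, at radius r is drawn at 1 + k1 r^2 times it, then the intrinsics apply), "xyz" and "attitude" of the camera in the world. Camera axes: x right, y down, z forward; pixel columns grow to the right and rows downward; lengths in m; the calibration is good to about 2 mm. A picture is of the moment at which its call begins: read the wrist's pose just before it. calibration takes no time and is no camera call; for the wrist camera it gives the pose at the moment of the call.
- env.sign_off(): hands the job in; it is judged then, once.
Trained networks look in the newest picture that a camera, given by its name, has taken for a name from the list of things; names that differ only in an ending like _2 or _b are one class to them, and where a whole thing is asked for, a point or a joint stands for the part that bears it (a point fixed in the world has none). Each returns a list of dicts, best first, with "p" (0 to 1); they miss things now and then, are a little off and sometimes report something else, mostly with a low value. They report only what shows in the picture. A call takes as long as a camera call.
- env.boxes_of(camera, label): "position" ([x, y, z] in m, in world coordinates, good to about 4 mm: the middle of the surface that is visible of it).
- env.trace(camera, label): "region" (400x640 bool, what is visible of it).
The state is a dict: "t": time; "joints": joint angles; "qvel": joint speeds; "effort": joint torques, N m; "eef_pos": TCP position; "ee_rot": TCP orientation; "contact_force": force on the tool from outside, world axes, zero at the start; "moment": the same for the moment, N m; "grip_width": opening from 0.0 (shut) to 1.0 (fully open); "gripper_force": force on a finger pad.
Only numpy, scipy, OpenCV 4.12 (cv2) and the standard library are available. Lean on these libraries where they do the work, as an engineer would, in place of code of your own. Each camera call takes 0.05 s, during which the arm holds its last target. There are 200 camera calls.

TASK

Set the mug press's clamp lever upright to take the load off its bolts, then tap the three capped bolts firmly from above with the fingertips on their red knobs, one after another from the lever towards the drum, to find the loose one, which sinks under the tap. Then lift the cap of the loose bolt by its knob until it is well open, about 70 degrees, and finish while holding it there; leave the other two caps shut, the lever upright and everything else on the bench where it is.

Things in the scene. Friction and masses are not known exactly. Their poses are not given: they have to be found in the camera images.
- press: turquoise mug press, fixed to the table. Origin on the table; its y axis runs along the 120 x 600 mm base bar (top 20 mm above the table) from the steel drum (at -y, y -311 to -169 mm, 155 mm high) to the lever (at +y); z is up; at small yaw its x points away from the robot
- lever (a joint): angle of the clamp lever, rad: 0 = upright, positive = leaning to the press's +y, away from the drum. Range -0.7 to 1.1; stays where it is left (friction, about 1.2 N at its grip)
- lever_knob (a point): centre of the lever's round black grip, 22 mm thick and 40 mm long along the lever, on the end of a 12 mm thick steel rod; 85 mm from the lever's pivot
- lever_pivot (a point): the lever's pivot, 70 mm above the table, at press (0, 200, 70) mm; it turns about the press's x axis, between two dark cheeks (46 mm over both in x, 36 mm in y) that rise to 82 mm
- cap_p (a joint): hinge angle of one of the three bolt caps, rad: 0 = shut, 1.75 = stop; a spring (about 0.6 N at the knob when shut, 1.1 N when open) shuts it when let go. p, q and r sit at the three places in an order that changes from run to run. The knob can slip a little in the grip, so look at the angle reached
- cap_q (a joint): as cap_p, another cap
- cap_r (a joint): as cap_p, another cap
- place_1 (a point): centre of the red knob of the shut cap next to the lever, 60 mm above the table, at press (-10, 90) mm; fixed to the press, does not move with the cap. Each cap is black, 46 x 44 mm, its flat top 44 mm above the table. On its edge nearest the robot (-x) stands an upright round red knob, 16 mm across and 14 mm high, on a stem 9 mm thick
- place_2 (a point): the same for the middle bolt, at press (-10, 0) mm. Each cap's hinge line is parallel to the press's y, 34 mm beyond its knob in x (away from the robot) and 33 mm below the knob's centre, so the knob rises and goes over towards +x as the cap opens
- place_3 (a point): the same for the bolt next to the drum, at press (-10, -90) mm. The three look the same. A loose bolt sinks with its cap by 6 mm when pushed down with 3 N and springs back up; a tight one does not move. Push with 5 N or more to be sure
- wrench: steel wrench lying flat, 150 mm long; a bystander, origin at its underside
- tape_roll: orange roll of tape, 64 mm across, 22 mm high; a bystander, origin at its underside
- tumbler_lid: clear round tumbler lid, 76 mm across, 14 mm high; a bystander, origin at its underside
- mug: white mug, 80 mm across, 95 mm high; a bystander, origin at its underside
- marker: white marker with a blue end, 125 mm long; a bystander, origin at its underside
- tray: empty grey parts tray, 80 x 110 x 25 mm; a bystander, origin at its underside
- spray: blue bottle, 56 mm across, 150 mm high; a bystander, origin at its underside

How it is judged:
By the outcome, as a careful person would: the job done as asked, in the order asked, and still so for the second after the job is handed in, while the arm keeps its last pose, push and grip.
It also fails if it takes over 61 s, if anything falls off the work surface, if the arm or the gripper's body presses on something with over 40 N, if the wrist force passes 120 N, or if a joint passes its speed limit or range.

## Working session

There is one attempt and no reset: what is moved stays moved. The work goes in short steps, Python scripts to look and compute and a shell command to move; the robot and the scene stay as the last step left them, time stands still between calls to the robot, and variables do not carry over. Pictures are saved under pics/ and viewed, at most 10 in all, crops included, and the job is handed in when it is done.

```bash
ls; mkdir -p pics; cat > h.py <<'E'
import numpy as np, cv2
from cell import env
from scipy.spatial.transform import Rotation as R
def save(cam,name):
    im=env.camera(cam); cv2.imwrite('pics/'+name,im[:,:,::-1]); return im
E
python3 - <<'E'
from h import *
s=env.state(); print({k:np.round(v,3) for k,v in s.items()})
a=save('scene','s0.png'); b=save('side','d0.png')
for c in('scene','side'):
    print(c,env.calibration(c))
    for l in ['press','lever','lever_knob','lever_pivot','cap_p','place_1','mug','spray','tray','wrench','tape_roll','tumbler_lid','marker']:
        try: print(l,[(np.round(d['position'],3).tolist(),round(d['p'],2)) for d in env.boxes_of(c,l)][:4])
        except Exception as e: print(l,e)
E
```

```text
pics
{'t': np.float64(0.0), 'joints': array([-0.066,  0.537, -0.004,  1.539,  0.003,  1.067, -0.071]), 'qvel': array([-0.001,  0.001, -0.002, -0.   , -0.   ,  0.   ,  0.   ]), 'effort': array([-0.000e+00, -5.834e+01,  1.049e+00, -2.591e+01,  1.200e-02,
        9.000e-03, -0.000e+00]), 'eef_pos': array([0.649, 0.   , 0.255]), 'ee_rot': array([ 0.707,  0.707, -0.001, -0.001]), 'contact_force': array([-0.541,  0.477, -0.7  ]), 'moment': array([ 0.01 , -0.028,  0.032]), 'gripper_force': np.float64(0.0), 'grip_width': np.float64(1.0)}
scene {'fovy': 42.76486746663985, 'cx': 324.791183030929, 'cy': 199.20482422056548, 'k1': -0.004535664530148944, 'xyz': array([0.90624548, 0.58652685, 0.80289646]), 'attitude': array([ 0.21244612,  0.89291932, -0.38323813, -0.10339376])}
press [([0.569, 0.073, 0.02], 0.88), ([0.564, 0.044, 0.044], 0.54)]
lever [([0.589, 0.187, 0.121], 0.64)]
lever_knob [([0.594, 0.192, 0.127], 0.8)]
lever_pivot [([0.568, 0.07, 0.02], 0.72), ([0.546, -0.041, 0.043], 0.71), ([0.592, 0.188, 0.124], 0.23)]
cap_p [([0.547, -0.045, 0.045], 0.8), ([0.566, 0.046, 0.041], 0.69), ([0.
[... 688 characters left out ...]
16515]), 'attitude': array([ 0.88932943, -0.23578877,  0.10214894, -0.37823592])}
press [([0.503, -0.249, 0.067], 0.55)]
lever [([0.577, 0.171, 0.105], 0.77)]
lever_knob [([0.584, 0.173, 0.107], 0.74)]
lever_pivot [([0.497, -0.247, 0.062], 0.93)]
cap_p [([0.52, -0.136, 0.041], 0.76), ([0.537, -0.057, 0.044], 0.65), ([0.553, 0.029, 0.046], 0.55)]
place_1 [([0.496, -0.252, 0.067], 0.69), ([0.582, 0.17, 0.105], 0.64)]
mug [([0.623, -0.326, 0.057], 0.86), ([0.652, -0.185, 0.013], 0.19)]
spray []
tray [([0.439, 0.132, 0.003], 0.74)]
wrench [([0.412, -0.079, 0.009], 0.58)]
tape_roll [([0.688, -0.058, 0.018], 0.77)]
tumbler_lid [([0.655, -0.186, 0.013], 0.94)]
marker [([0.689, 0.105, 0.013], 0.69)]
```

View pics/s0.png

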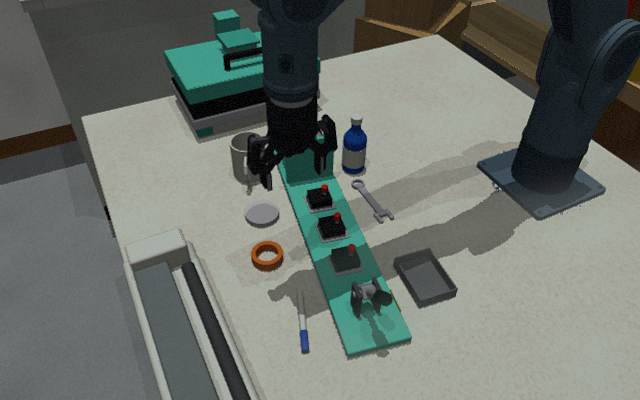

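View pics/d0.png

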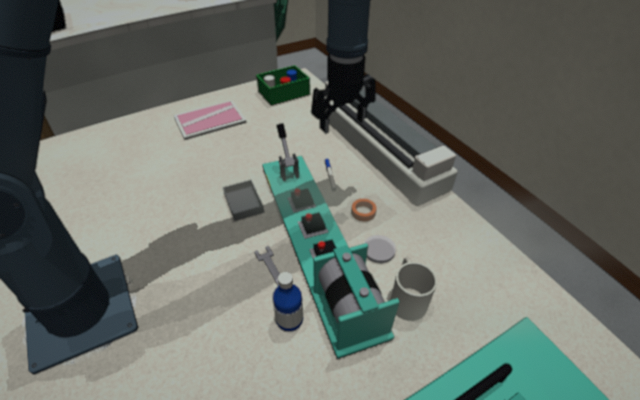

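The scene picture shows the red knobs at about (324,188), (337,217) and (351,248), with the lever near (370,295). In the side picture the lever grip is near (281,130). I'll fit the press pose from the red blobs at z = 60 mm and triangulate the lever grip.

```bash
cat >> h.py <<'E'
def ray(c,u,v):
    k=env.calibration(c) if isinstance(c,str) else c
    f=200/np.tan(np.radians(k['fovy']/2))
    K=np.array([[f,0,k['cx']],[0,f,k['cy']],[0,0,1]])
    xd=np.array([(u-k['cx'])/f,(v-k['cy'])/f]); x=xd.copy()
    for _ in range(20): x=xd/(1+k['k1']*(x@x))
    return np.array(k['xyz']),R.from_quat(k['attitude']).apply([x[0],x[1],1])
def atz(c,u,v,z):
    o,d=ray(c,u,v); return o+d*(z-o[2])/d[2]
def tri(rays):
    A=np.zeros((3,3));b=np.zeros(3)
    for o,d in rays:
        d=d/np.linalg.norm(d);P=np.eye(3)-np.outer(d,d);A+=P;b+=P@o
    p=np.linalg.solve(A,b)
    return p,[np.linalg.norm(np.cross(p-o,d/np.linalg.norm(d))) for o,d in rays]
def reds(im,roi,amin=10):
    h=cv2.cvtColor(im,cv2.COLOR_RGB2HSV)
    m=(((h[...,0]<6)|(h[...,0]>172))&(h[...,1]>150)&(h[...,2]>50)).astype(np.uint8)
    n,_,st,ce=cv2.connectedComponentsWithStats(m)
    x0,x1,y0,y1=roi
    return [(ce[i].round(1).tolist(),int(st[i,4])) for i in range(1,n) if st[i,4]>=amin and x0<ce[i][0]<x1 and y0<ce[i][1]<y1]
def fit(P,W):  # press pts -> world xy, rigid
    P=np.array(P)[:,:2];W=np.array(W)[:,:2];pc=P.mean(0);wc=W.mean(0)
    H=(P-pc).T@(W-wc);a=np.arctan2(H[0,1]-H[1,0],H[0,0]+H[1,1])
    r=np.array([[np.cos(a),-np.sin(a)],[np.sin(a),np.cos(a)]])
    t=wc-r@pc; return a,t,(P@r.T+t-W)
E
python3 - <<'E'
from h import *
im={'scene':cv2.imread('pics/s0.png')[:,:,::-1],'side':cv2.imread('pics/d0.png')[:,:,::-1]}
roi={'scene':(290,380,170,270),'side':(280,340,180,260)}
P=[(-.01,.09),(-.01,0),(-.01,-.09)]
for c in im:
    r=reds(im[c].copy(),roi[c]); print(c,r)
    W=sorted([atz(c,*p,.060) for p,_ in r],key=lambda w:-w[1]); print(np.round(W,4))
    if len(W)==3: a,t,e=fit(P,W); print(a,t,e.round(4))
rs=[]
for c in im:
    env.camera(c)
    for lab in('lever_knob','lever'):
        d=env.trace(c,lab)
        for q in d[:2]:
            ys,xs=np.nonzero(q['region']); print(c,lab,q['p'],len(xs),xs.mean(),ys.mean(),xs.min(),xs.max(),ys.min(),ys.max())
for c,b in(('scene',(320,440,250,360)),('side',(240,340,100,220))):
    x0,x1,y0,y1=b; cv2.imwrite(f'pics/c_{c}.png',cv2.resize(im[c][y0:y1,x0:x1,::-1],None,fx=4,fy=4))
v=[cv2.imread(f'pics/c_{c}.png') for c in('scene','side')]
w=np.zeros((480,880,3),np.uint8);w[:440,:480]=v[0];w[:480,480:]=v[1]
cv2.imwrite('pics/lev.png',cv2.resize(w,(770,420)))
E
```

```text
scene [([324.2, 188.3], 45), ([336.9, 216.3], 48), ([351.1, 246.6], 32)]
[[ 0.545   0.0331  0.06  ]
 [ 0.5305 -0.0518  0.06  ]
 [ 0.5146 -0.1395  0.06  ]]
-0.17402061924173823 [ 0.53986676 -0.05445854] [[ 0.0006  0.0028]
 [-0.0005 -0.0009]
 [-0.0002 -0.0019]]
side [([308.4, 215.9], 11), ([321.3, 245.0], 48)]
[[ 0.5342 -0.0482  0.06  ]
 [ 0.5168 -0.1388  0.06  ]]
scene lever_knob 0.83 492 374.8252032520325 294.1869918699187 358 391 283 305
scene lever 0.56 448 374.90625 294.1361607142857 358 391 283 305
side lever_knob 0.68 309 284.2588996763754 144.5210355987055 276 293 123 167
side lever 0.82 320 284.284375 144.021875 276 293 123 167
side lever 0.73 10240 331.95 265.4685546875 262 397 124 357
```

View pics/lev.png

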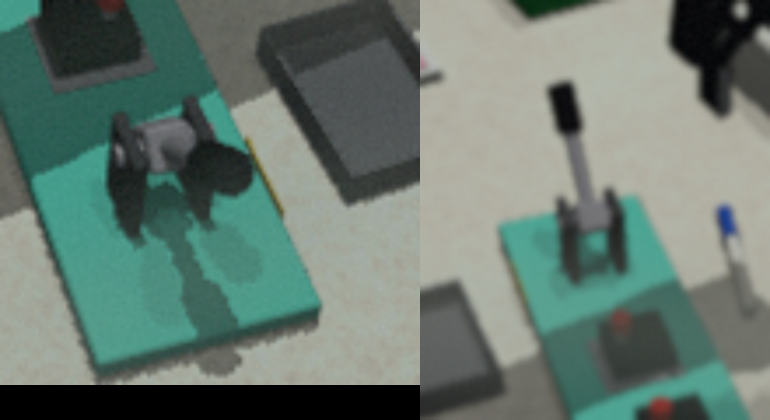

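The crop shows the lever grip centred at about scene (383,298) and side (281,131), leaning away from the drum. The lever-side knob in the side view is at about (297.7,191.4).

```bash
cat >> h.py <<'E'
def plan(target,yaw_y,tilt=0):
    """target world TCP; yaw_y: world heading of tool y; prints move in tool axes/units"""
    s=env.state(); Rc=R.from_quat(s['ee_rot']); y=np.array([np.cos(yaw_y),np.sin(yaw_y),0]); z=np.array([0,0,-1.])
    Rt=R.from_matrix(np.array([np.cross(y,z),y,z]).T)*R.from_euler('y',tilt)
    best=min((Rt,Rt*R.from_euler('z',np.pi)),key=lambda q:(Rc.inv()*q).magnitude())
    rv=(Rc.inv()*best).as_rotvec(degrees=True)/6
    d=np.array(target)-s['eef_pos']
    print('now',s['eef_pos'].round(4),'shift cur-tool',(Rc.inv().apply(d)/.03).round(2),'turn',rv.round(2),'shift final-tool',(best.inv().apply(d)/.03).round(2))
E
python3 - <<'E'
from h import *
W=[tri([ray('scene',*a),ray('side',*b)]) for a,b in [((351.1,246.6),(297.7,191.4)),((336.9,216.3),(308.4,215.9)),((324.2,188.3),(321.3,245.0))]]
for w in W: print(w[0].round(4),np.round(w[1],4))
P=[(-.01,.09),(-.01,0),(-.01,-.09)]
a,t,e=fit(P,[w[0] for w in W]); print(a,t,e.round(4))
kn,er=tri([ray('scene',383.4,297.7),ray('side',281.1,130.9)]); print('knob',kn.round(4),np.round(er,4))
ex=np.array([np.cos(a),np.sin(a)]);ey=np.array([-np.sin(a),np.cos(a)])
rel=kn[:2]-t; print('press xy',rel@ex,rel@ey, 'angle',np.arctan2(rel@ey-.2,kn[2]-.07),'len',np.hypot(rel@ey-.2,kn[2]-.07))
for n,p in dict(up=(0,.2),p1=(-.01,.09),p2=(-.01,0),p3=(-.01,-.09)).items(): print(n,(t+p[0]*ex+p[1]*ey).round(4))
up=t+.2*ey
plan([*up,.155+.05+.025],np.pi/2+a)
E
```

```text
[0.5481 0.0355 0.064 ] [0.0013 0.0013]
[ 0.5324 -0.05    0.0625] [0.0007 0.0007]
[ 0.5157 -0.1391  0.0608] [0.0008 0.0008]
-0.1833946008567991 [ 0.54192839 -0.05299097] [[ 0.0004  0.0018]
 [-0.0003 -0.0012]
 [-0.0001 -0.0006]]
knob [0.5877 0.2028 0.1307] [0.0014 0.0014]
press xy -0.0016795574177135928 0.25988443301097686 angle 0.7784923777056061 len 0.08528033386376109
up [0.5784 0.1437]
p1 [0.5485 0.0373]
p2 [ 0.5321 -0.0512]
p3 [ 0.5157 -0.1397]
now [0.65   0.     0.2563] shift cur-tool [ 4.79 -2.39  0.88] turn [ -0.     0.   -13.25] shift final-tool [3.22 4.27 0.88]
```

```bash
python3 -m jog '0 0 .12 0 0 -.95 0;0 0 .12 0 0 -.95 0;0 0 .12 0 0 -.95 0;0 0 .12 0 0 -.95 0;0 0 .12 0 0 -.95 0;0 0 .12 0 0 -.95 0;0 0 .12 0 0 -.95 0;0 0 .12 0 0 -.95 0;0 0 .12 0 0 -.95 0;0 0 .12 0 0 -.95 0;0 0 .12 0 0 -.95 0;0 0 .12 0 0 -.95 0;0 0 .12 0 0 -.95 0;0 0 .12 0 0 -.9 0;0 0 0 0 0 0 0' && python3 -m jog '.4 .8 0 0 0 0 0;.4 .8 0 0 0 0 0;.4 .8 0 0 0 0 0;.4 .8 0 0 0 0 0;.4 .8 0 0 0 0 0;.4 .8 0 0 0 0 0;.4 .8 0 0 0 0 0;.4 .74 0 0 0 0 0;0 0 0 0 0 0 0;0 0 0 0 0 0 0'
cat >> h.py <<'E'
A=-.1834;T0=np.array([.5419,-.0530]);EX=np.array([np.cos(A),np.sin(A)]);EY=np.array([-np.sin(A),np.cos(A)])
def pw(x,y,z): return [*(T0+x*EX+y*EY),z]
def st():
    s=env.state();d=s['eef_pos'][:2]-T0
    print('t',round(float(s['t']),2),'press',np.round([d@EX,d@EY,s['eef_pos'][2]],4),'f',s['contact_force'].round(2),'w',round(float(s['grip_width']),3),round(float(s['gripper_force']),1))
E
python3 - <<'E'
from h import *
st(); plan(pw(0,.262,.14),np.pi/2+A)
E
```

```text
t: 2.95
eef_pos: [0.6495, -0.0003, 0.2051]
ee_rot: [0.09, 0.996, -0.0, -0.001]
contact_force: [-0.4, -0.3, 0.2]
grip_width: 1.0
gripper_force: 0.0
t: 3.78
eef_pos: [0.5896, 0.2067, 0.2062]
ee_rot: [0.091, 0.996, 0.0, 0.0]
contact_force: [0.2, -1.2, -0.7]
grip_width: 1.001
gripper_force: 0.0
t 3.78 press [-0.0005  0.264   0.2062] f [ 0.23 -1.23 -0.65] w 1.001 0.0
now [0.5896 0.2067 0.2062] shift cur-tool [-0.02 -0.07  2.21] turn [ 0.01 -0.    0.01] shift final-tool [-0.02 -0.07  2.21]
```

```bash
python3 -m jog '0 0 .55 0 0 0 0;0 0 .55 0 0 0 0;0 0 .55 0 0 0 0;0 0 .55 0 0 0 0;0 0 0 0 0 0 0' && python3 -m jog '0 -.16 -.045 0 0 0 0;0 -.16 -.045 0 0 0 0;0 -.16 -.045 0 0 0 0;0 -.16 -.045 0 0 0 0;0 -.16 -.045 0 0 0 0;0 -.16 -.045 0 0 0 0;0 -.16 -.045 0 0 0 0;0 -.16 -.045 0 0 0 0;0 -.16 -.045 0 0 0 0;0 -.16 -.045 0 0 0 0;0 -.16 -.045 0 0 0 0;0 -.16 -.045 0 0 0 0;0 -.16 -.045 0 0 0 0;0 -.05 0 0 0 0 0;0 0 0 0 0 0 0;0 0 0 0 0 0 0'
python3 - <<'E'
from h import *
st(); plan(pw(0,.2,.158),np.pi/2+A)
save('side','d1.png'); save('scene','s1.png')
E
```

```text
t: 4.2
eef_pos: [0.589, 0.2018, 0.1367]
ee_rot: [0.093, 0.996, -0.002, -0.002]
contact_force: [-0.5, -1.2, -0.4]
grip_width: 1.003
gripper_force: 0.0
t: 5.53
eef_pos: [0.5782, 0.1407, 0.1569]
ee_rot: [0.092, 0.996, -0.001, -0.001]
contact_force: [-0.2, -0.4, 0.1]
grip_width: 1.002
gripper_force: 0.0
t 5.53 press [0.0003 0.1971 0.1569] f [-0.21 -0.41  0.07] w 1.002 0.0
now [0.5782 0.1407 0.1569] shift cur-tool [ 0.01  0.1  -0.04] turn [-0.01 -0.01 -0.  ] shift final-tool [ 0.01  0.1  -0.04]
```

Now close gently to centre the lever upright.

```bash
python3 -m jog '0 .08 0 0 0 0 .3;0 0 0 0 0 0 .4;0 0 0 0 0 0 .5;0 0 0 0 0 0 .6;0 0 0 0 0 0 .7;0 0 0 0 0 0 .8;0 0 0 0 0 0 .8;0 0 0 0 0 0 .8;0 0 0 0 0 0 .8;0 0 0 0 0 0 .8' 20
python3 - <<'E'
from h import *
st(); plan(pw(0,.2,.158),np.pi/2+A)
a=save('side','d2.png'); b=save('scene','s2.png')
w=np.hstack([cv2.resize(b[230:350,310:430],None,fx=3.2,fy=3.2),cv2.resize(a[90:210,230:350],None,fx=3.2,fy=3.2)])
cv2.imwrite('pics/lev2.png',w[:,:,::-1])
E
```

```text
t: 6.47
eef_pos: [0.5791, 0.1442, 0.1575]
ee_rot: [0.091, 0.996, 0.0, 0.0]
contact_force: [-1.0, 1.7, 1.4]
grip_width: 0.252
gripper_force: 20.2
t 6.47 press [0.0006 0.2007 0.1575] f [-1.02  1.67  1.41] w 0.252 20.2
now [0.5791 0.1442 0.1575] shift cur-tool [ 0.02 -0.02 -0.02] turn [0. 0. 0.] shift final-tool [ 0.02 -0.02 -0.02]
```

View pics/lev2.png

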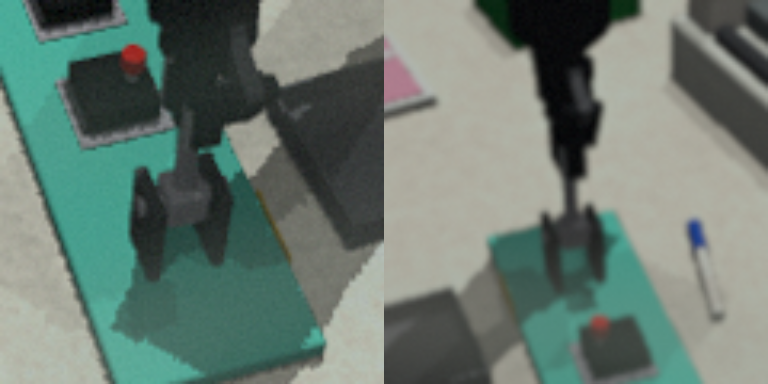

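```bash
python3 -m jog '0 0 0 0 0 0 .3;0 0 0 0 0 0 .3;0 0 0 0 0 0 .3;0 0 -.5 0 0 0 .3;0 0 -.6 0 0 0 .3;0 0 -.6 0 0 0 .3;0 0 -.6 0 0 0 .3;0 0 0 0 0 0 .3;.05 -.6 0 0 0 0 1;.06 -.6 0 0 0 0 1;.06 -.6 0 0 0 0 1;.06 -.6 0 0 0 0 1;.06 -.6 0 0 0 0 1;.06 -.6 0 0 0 0 1;0 0 0 0 0 0 1;0 0 0 0 0 0 1'
python3 - <<'E'
from h import *
st(); plan(pw(-.01,.09,.105),np.pi/2+A)
a=save('side','d3.png'); b=save('scene','s3.png')
print(reds(a,(270,340,180,260),6),reds(b,(290,380,170,270),6))
for c in('scene','side'): print([(q['p'],np.round(q['position'],4)) for q in env.boxes_of(c,'lever_knob')])
for c,l in(('side','lever_knob'),('scene','lever_knob')):
    for q in env.trace(c,l)[:1]:
        ys,xs=np.nonzero(q['region']); print(c,len(xs),xs.min(),xs.max(),ys.min(),ys.max())
w=np.hstack([cv2.resize(b[160:340,300:420],None,fx=3,fy=3),cv2.resize(a[90:270,230:350],None,fx=3,fy=3)])
cv2.imwrite('pics/lev3.png',w[:,:,::-1])
E
```

```text
t: 7.9
eef_pos: [0.5486, 0.0384, 0.2259]
ee_rot: [0.093, 0.996, -0.0, -0.0]
contact_force: [0.2, 0.1, -0.7]
grip_width: -0.001
gripper_force: 0.0
t 7.9 press [-0.0101  0.0911  0.2259] f [ 0.19  0.15 -0.69] w -0.001 0.0
now [0.5486 0.0384 0.2259] shift cur-tool [-0.01 -0.03  4.03] turn [-0.01 -0.01 -0.02] shift final-tool [-0.   -0.04  4.03]
[([308.2, 215.9], 12), ([321.3, 245.0], 47)] [([324.2, 188.1], 42), ([336.8, 216.3], 48), ([351.1, 246.5], 28)]
[(0.57, array([0.5882, 0.1564, 0.124 ]))]
[(0.5, array([0.5699, 0.1376, 0.1052]))]
side 243 283 293 129 167
scene 655 359 378 247 300
```

View pics/lev3.png

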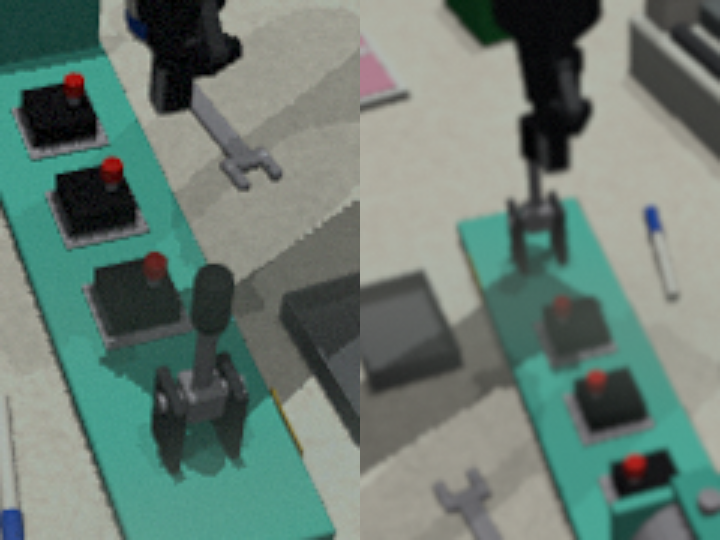

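The crop shows the lever standing upright, with its grip centre at about scene (370.7,259.7) and all three caps shut. I'll intersect that ray with the press x=0 plane for the angle, and approach the first knob.

```bash
python3 - <<'E'
from h import *
o,d=ray('scene',370.7,259.7); n=np.array([*EX,0]); o2=o-np.array([*T0,0]); p=o2-d*(o2@n)/(d@n)
y=p[:2]@EY; print('lever y,z',y,p[2],'angle',np.arctan2(y-.2,p[2]-.07))
E
python3 -m jog '0 -.03 .6 0 0 0 1;0 0 .7 0 0 0 1;0 0 .7 0 0 0 1;0 0 .7 0 0 0 1;0 0 .7 0 0 0 1;0 0 .5 0 0 0 1;0 0 .1 0 0 0 1;0 0 0 0 0 0 1;0 0 0 0 0 0 1'
python3 -c "
from h import *
st();plan(pw(-.01,.09,.092),np.pi/2+A)"
```

```text
lever y,z 0.20331235712538467 0.1603709742063979 angle 0.03663648685581774
t: 8.95
eef_pos: [0.5494, 0.0393, 0.1071]
ee_rot: [0.091, 0.996, 0.0, 0.0]
contact_force: [0.6, 0.3, 1.0]
grip_width: 0.001
gripper_force: 0.0
t 8.95 press [-0.0094  0.0921  0.1071] f [0.62 0.26 0.99] w 0.001 0.0
now [0.5494 0.0393 0.1071] shift cur-tool [ 0.02 -0.07  0.5 ] turn [0.   0.01 0.01] shift final-tool [ 0.02 -0.07  0.5 ]
```

```bash
python3 -m jog '0 -.07 .15 0 0 0 1;0 0 .15 0 0 0 1;0 0 .1 0 0 0 1;0 0 0 0 0 0 1;0 0 0 0 0 0 1'|head -4; for i in 1; do python3 -m jog '0 0 .1 0 0 0 1;0 0 0 0 0 0 1'|head -4;  python3 -m jog '0 0 .1 0 0 0 1;0 0 0 0 0 0 1'|head -4;  python3 -m jog '0 0 .1 0 0 0 1;0 0 0 0 0 0 1'|head -4; done
```

```text
t: 9.37
eef_pos: [0.5484, 0.0368, 0.0944]
ee_rot: [0.091, 0.996, -0.0, -0.0]
contact_force: [-0.4, -0.4, 0.6]
t: 9.53
eef_pos: [0.5486, 0.0369, 0.0912]
ee_rot: [0.091, 0.996, 0.0, 0.0]
contact_force: [-0.3, 0.3, 0.3]
t: 9.7
eef_pos: [0.5486, 0.0369, 0.0882]
ee_rot: [0.091, 0.996, 0.0, 0.0]
contact_force: [-0.6, 0.3, 1.3]
t: 9.87
eef_pos: [0.5486, 0.037, 0.0857]
ee_rot: [0.091, 0.996, -0.0, 0.0]
contact_force: [-1.6, -1.2, 8.9]
```

```bash
python3 -m jog '0 0 .1 0 0 0 1;0 0 0 0 0 0 1;0 0 0 0 0 0 1'|head -4; python3 -c "
from h import *
a=save('side','d4.png'); b=save('scene','s4.png')
w=np.hstack([cv2.resize(b[160:340,300:420],None,fx=3,fy=3),cv2.resize(a[90:270,230:350],None,fx=3,fy=3)])
cv2.imwrite('pics/tap1.png',w[:,:,::-1])
st()"
python3 -m jog '0 0 -.1 0 0 0 1;0 0 0 0 0 0 1;0 0 0 0 0 0 1'|head -4;python3 -m jog '0 0 -.1 0 0 0 1;0 0 0 0 0 0 1;0 0 0 0 0 0 1'|head -4;python3 -m jog '0 0 -.1 0 0 0 1;0 0 0 0 0 0 1;0 0 0 0 0 0 1'|head -4;
```

```text
t: 10.12
eef_pos: [0.5484, 0.0372, 0.0847]
ee_rot: [0.091, 0.996, -0.0, -0.0]
contact_force: [-9.0, -0.7, 28.7]
t 10.22 press [-0.01    0.0898  0.0847] f [-9.75 -1.14 28.18] w -0.002 14.4
t: 10.47
eef_pos: [0.5488, 0.0369, 0.0858]
ee_rot: [0.091, 0.996, 0.0, 0.0]
contact_force: [-1.3, 0.2, 6.9]
t: 10.72
eef_pos: [0.5487, 0.0369, 0.0884]
ee_rot: [0.091, 0.996, 0.0, 0.0]
contact_force: [0.0, 0.6, 1.1]
t: 10.97
eef_pos: [0.5483, 0.0368, 0.0914]
ee_rot: [0.091, 0.996, -0.0, -0.0]
contact_force: [-0.3, 0.5, 0.9]
```

```bash
python3 -m jog '0 0 -.4 0 0 0 1;0 0 -.4 0 0 0 1;0 -.6 0 0 0 0 1;0 -.6 0 0 0 0 1;0 -.6 0 0 0 0 1;0 -.6 0 0 0 0 1;0 -.6 0 0 0 0 1;0 0 0 0 0 0 1;0 0 .4 0 0 0 1;0 0 .3 0 0 0 1;0 0 0 0 0 0 1;0 0 0 0 0 0 1'|head -4;python3 -c "
from h import *
st();plan(pw(-.01,0,.092),np.pi/2+A)"
python3 -m jog '0 0 .1 0 0 0 1;0 0 0 0 0 0 1;0 0 0 0 0 0 1'|head -4;python3 -m jog '0 0 .1 0 0 0 1;0 0 0 0 0 0 1;0 0 0 0 0 0 1'|head -4;python3 -m jog '0 0 .1 0 0 0 1;0 0 0 0 0 0 1;0 0 0 0 0 0 1'|head -4
```

```text
t: 11.97
eef_pos: [0.5315, -0.0503, 0.0936]
ee_rot: [0.091, 0.996, 0.0, -0.001]
contact_force: [0.2, 0.4, 0.6]
t 11.97 press [-0.0107  0.0008  0.0936] f [0.16 0.38 0.6 ] w 0.002 0.0
now [ 0.5315 -0.0503  0.0936] shift cur-tool [-0.02 -0.03  0.05] turn [ 0.   -0.02  0.02] shift final-tool [-0.02 -0.03  0.05]
t: 12.22
eef_pos: [0.5323, -0.0506, 0.092]
ee_rot: [0.091, 0.996, 0.0, 0.0]
contact_force: [-1.9, 1.0, 5.3]
t: 12.47
eef_pos: [0.5319, -0.0504, 0.091]
ee_rot: [0.091, 0.996, -0.0, -0.0]
contact_force: [-12.5, 1.2, 33.0]
t: 12.72
eef_pos: [0.5313, -0.0503, 0.0901]
ee_rot: [0.091, 0.996, -0.001, -0.001]
contact_force: [-21.1, 2.0, 59.7]
```

Place 2 stops the fingers hard at 92 mm, while place 1 went down to about 86 mm, so place 1 looks loose. I'll tap place 3 too, more gently.

```bash
python3 -m jog '0 0 -.3 0 0 0 1;0 0 -.4 0 0 0 1;0 0 -.4 0 0 0 1;0 -.6 0 0 0 0 1;0 -.6 0 0 0 0 1;0 -.6 0 0 0 0 1;0 -.6 0 0 0 0 1;0 -.6 0 0 0 0 1;0 0 0 0 0 0 1;0 0 .4 0 0 0 1;0 0 .3 0 0 0 1;0 0 0 0 0 0 1;0 0 0 0 0 0 1'|head -4;python3 -c "
from h import *
st();plan(pw(-.01,-.09,.092),np.pi/2+A)"
python3 -m jog '0 0 .07 0 0 0 1;0 0 0 0 0 0 1;0 0 0 0 0 0 1'|head -4;python3 -m jog '0 0 .04 0 0 0 1;0 0 0 0 0 0 1;0 0 0 0 0 0 1'|head -4
```

```text
t: 13.8
eef_pos: [0.5152, -0.1386, 0.0964]
ee_rot: [0.09, 0.996, 0.0, -0.001]
contact_force: [0.9, 0.2, 0.0]
t 13.8 press [-0.0106 -0.089   0.0964] f [0.9  0.25 0.  ] w 0.0 0.0
now [ 0.5152 -0.1386  0.0964] shift cur-tool [-0.02 -0.03  0.15] turn [ 0.01 -0.02  0.02] shift final-tool [-0.02 -0.03  0.15]
t: 14.05
eef_pos: [0.5159, -0.1399, 0.0954]
ee_rot: [0.091, 0.996, 0.0, 0.0]
contact_force: [0.3, -0.7, -0.2]
t: 14.3
eef_pos: [0.5157, -0.1402, 0.0942]
ee_rot: [0.092, 0.996, -0.0, 0.0]
contact_force: [-0.1, -0.2, 0.4]
```

```bash
python3 -m jog '0 0 .07 0 0 0 1;0 0 0 0 0 0 1;0 0 0 0 0 0 1'|head -4;python3 -m jog '0 0 .04 0 0 0 1;0 0 0 0 0 0 1;0 0 0 0 0 0 1'|head -4;python3 -m jog '0 0 .03 0 0 0 1;0 0 0 0 0 0 1;0 0 0 0 0 0 1'|head -4
```

```text
t: 14.55
eef_pos: [0.5159, -0.1403, 0.0921]
ee_rot: [0.092, 0.996, -0.0, 0.0]
contact_force: [-0.5, -0.2, 1.0]
t: 14.8
eef_pos: [0.5157, -0.1402, 0.0917]
ee_rot: [0.091, 0.996, -0.0, -0.0]
contact_force: [-3.9, 0.8, 11.8]
t: 15.05
eef_pos: [0.5155, -0.1401, 0.0914]
ee_rot: [0.091, 0.996, -0.0, -0.0]
contact_force: [-6.4, 1.3, 19.1]
```

Place 3 also stops hard at 92 mm, so place 1 is the loose bolt. Returning there with the jaws part-open.

```bash
python3 -m jog '0 0 -.3 0 0 0 1;0 0 -.5 0 0 0 1;0 0 -.5 0 0 0 1;0 .6 0 0 0 0 1;0 .6 0 0 0 0 .5;0 .6 0 0 0 0 .5;0 .6 0 0 0 0 .5;0 .6 0 0 0 0 .5;0 .6 0 0 0 0 .5;0 .6 0 0 0 0 .5;0 .6 0 0 0 0 .5;0 .6 0 0 0 0 .5;0 .6 0 0 0 0 .5;0 0 0 0 0 0 .5;0 0 0 0 0 0 .5;0 0 0 0 0 0 .5'|head -4;python3 -c "
from h import *
st();plan(pw(-.01,.09,.076),np.pi/2+A)"
```

```text
t: 16.38
eef_pos: [0.5482, 0.0357, 0.1288]
ee_rot: [0.092, 0.996, -0.0, -0.0]
contact_force: [-0.4, -0.1, 0.2]
t 16.38 press [-0.0099  0.0884  0.1288] f [-0.45 -0.13  0.19] w 0.499 0.0
now [0.5482 0.0357 0.1288] shift cur-tool [0.   0.06 1.76] turn [-0.01 -0.   -0.01] shift final-tool [0.   0.05 1.76]
```

```bash
python3 -m jog '0 .05 .4 0 0 0 .5;0 0 .4 0 0 0 .5;0 0 .4 0 0 0 .5;0 0 .4 0 0 0 .5;0 0 .16 0 0 0 .5;0 0 0 0 0 0 .5;0 0 0 0 0 0 .5' 30|head -4
python3 -m jog '0 0 0 0 0 0 .7;0 0 0 0 0 0 .9;0 0 0 0 0 0 .9;0 0 0 0 0 0 .9;0 0 0 0 0 0 .9;0 0 0 0 0 0 .9;0 0 0 0 0 0 .9'
python3 -c "
from h import *
st();plan(pw(-.01,.09,.076),np.pi/2+A)"
```

```text
t: 16.97
eef_pos: [0.5485, 0.0383, 0.0756]
ee_rot: [0.091, 0.996, -0.0, -0.0]
contact_force: [-0.7, -0.6, -0.0]
t: 17.55
eef_pos: [0.5492, 0.0385, 0.0764]
ee_rot: [0.091, 0.996, 0.0, 0.0]
contact_force: [1.3, 0.8, 0.5]
grip_width: 0.171
gripper_force: 29.2
t 17.55 press [-0.0095  0.0913  0.0764] f [1.25 0.84 0.45] w 0.171 29.2
now [0.5492 0.0385 0.0764] shift cur-tool [ 0.02 -0.04  0.01] turn [0.   0.01 0.  ] shift final-tool [ 0.02 -0.04  0.01]
```

```bash
python3 -m jog '-.1 0 -.09 0 0 0 .9;-.1 0 -.09 0 0 0 .9;-.12 0 -.07 0 0 0 .9;-.12 0 -.07 0 0 0 .9;-.13 0 -.05 0 0 0 .9;-.13 0 -.05 0 0 0 .9;-.135 0 -.025 0 0 0 .9;-.135 0 -.025 0 0 0 .9;0 0 0 0 0 0 .9;0 0 0 0 0 0 .9'
python3 -c "
from h import *
st()
a=save('side','d5.png'); b=save('scene','s5.png')
w=np.hstack([cv2.resize(b[160:340,300:420],None,fx=3,fy=3),cv2.resize(a[90:270,230:350],None,fx=3,fy=3)])
cv2.imwrite('pics/lift1.png',w[:,:,::-1])"
```

```text
t: 18.38
eef_pos: [0.5777, 0.033, 0.0903]
ee_rot: [0.092, 0.996, 0.0, 0.0]
contact_force: [-2.6, 2.7, 0.4]
grip_width: 0.172
gripper_force: 29.4
t 18.38 press [0.0195 0.0911 0.0903] f [-2.56  2.75  0.39] w 0.172 29.4
```

View pics/lift1.png

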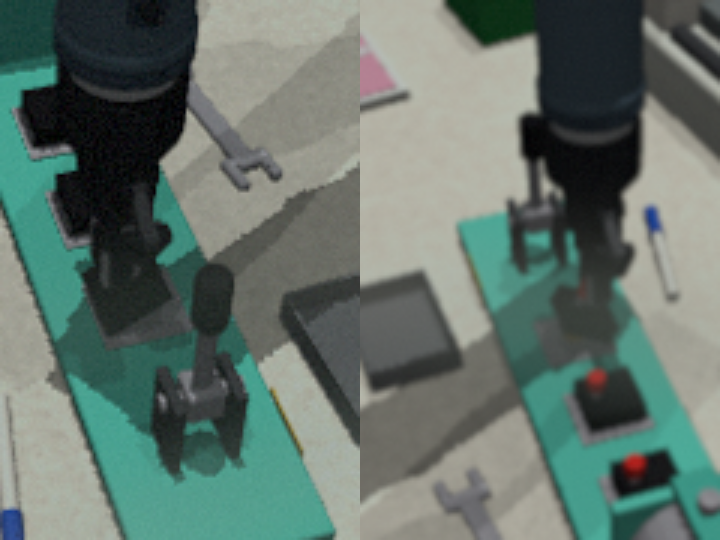

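The crop shows cap 1 tilted up in the grip with the seat plate showing beneath it; the lever is still upright and the other caps are shut. Continuing along the arc.

```bash
python3 -m jog '-.137 0 0 0 0 0 .9;-.137 0 -.005 0 0 0 .9;-.137 0 .02 0 0 0 .9;-.137 0 .025 0 0 0 .9;-.13 0 .045 0 0 0 .9;-.13 0 .045 0 0 0 .9;0 0 0 0 0 0 .9;0 0 0 0 0 0 .9;0 0 0 0 0 0 .9'
python3 -c "
from h import *
st()
a=save('side','d6.png'); b=save('scene','s6.png')
w=np.hstack([cv2.resize(b[200:290,315:395],None,fx=5,fy=5),cv2.resize(a[150:240,265:345],None,fx=5,fy=5)])
cv2.imwrite('pics/lift2.png',cv2.convertScaleAbs(w[:,:,::-1],alpha=1.8,beta=10))"
```

```text
t: 19.23
eef_pos: [0.6014, 0.0286, 0.0864]
ee_rot: [0.091, 0.996, 0.0, 0.0]
contact_force: [-1.1, 3.4, 1.6]
grip_width: 0.164
gripper_force: 29.2
t 19.23 press [0.0436 0.0911 0.0864] f [-1.11  3.39  1.57] w 0.164 29.2
```

View pics/lift2.png

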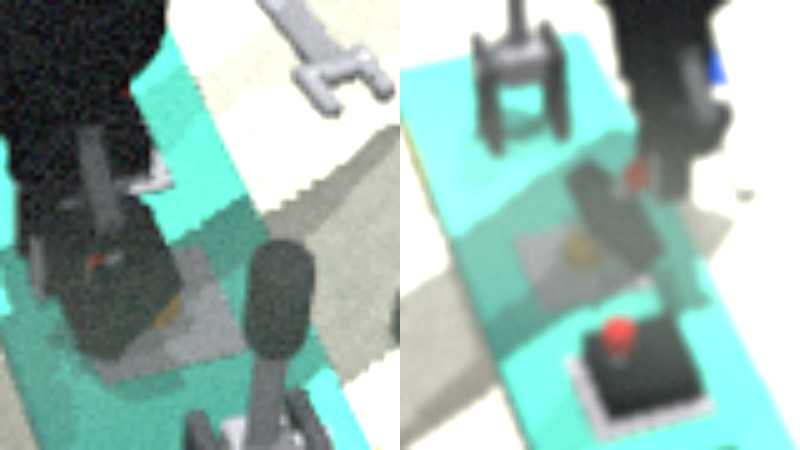

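```bash
python3 - <<'E'
from h import *
def proj(c,p):
    k=env.calibration(c);f=200/np.tan(np.radians(k['fovy']/2))
    q=R.from_quat(k['attitude']).inv().apply(np.array(p)-k['xyz']);x=q[:2]/q[2];x=x*(1+k['k1']*(x@x));return x*f+[k['cx'],k['cy']]
off={'scene':(315,200,0),'side':(265,150,400)}
for th in (50,60,65,70,75,80):
    t=np.radians(th);o=[]
    for c in('side','scene'):
        for (rx,rz,dy) in((-.034,.033,0),(-.034,.017,0),(-.042,.017,.022),(-.042,.017,-.022),(-.002,.017,-.022)):
            x=.024+rx*np.cos(t)+rz*np.sin(t);z=.027-rx*np.sin(t)+rz*np.cos(t)
            u=proj(c,pw(x,.09+dy,z));a,b,d=off[c];o.append((np.round((u-[a,b])*5+[d,0]).astype(int)).tolist())
    print(th,o)
a=cv2.imread('pics/d6.png')[:,:,::-1].copy();h=cv2.cvtColor(a,cv2.COLOR_RGB2HSV)[175:195,300:325]
m=((h[...,0]<8)|(h[...,0]>170))&(h[...,1]>90);ys,xs=np.nonzero(m);print('red crop',(xs.mean()+300-265)*5+400,(ys.mean()+175-150)*5,(xs.min()+35)*5+400,(xs.max()+35)*5+400,len(xs))
E
```

```text
50 [[631, 173], [608, 193], [585, 159], [612, 215], [662, 248], [87, 239], [116, 250], [148, 279], [112, 195], [47, 261]]
60 [[647, 171], [621, 189], [599, 153], [627, 209], [665, 251], [66, 245], [100, 252], [129, 280], [93, 196], [42, 266]]
65 [[654, 171], [627, 187], [607, 150], [634, 207], [667, 252], [56, 250], [92, 253], [119, 282], [84, 198], [40, 268]]
70 [[662, 172], [633, 186], [614, 149], [642, 205], [668, 254], [46, 254], [83, 256], [109, 284], [74, 200], [38, 271]]
75 [[669, 173], [639, 186], [622, 147], [650, 204], [670, 255], [36, 260], [75, 258], [99, 287], [64, 202], [36, 273]]
80 [[675, 174], [646, 185], [629, 147], [657, 203], [670, 257], [27, 265], [67, 261], [89, 290], [54, 205], [35, 276]]
red crop 631.6666666666665 171.6666666666667 630 635 3
```

```bash
cat >> h.py <<'E'
def proj(c,p):
    k=env.calibration(c);f=200/np.tan(np.radians(k['fovy']/2))
    q=R.from_quat(k['attitude']).inv().apply(np.array(p)-k['xyz']);x=q[:2]/q[2];x=x*(1+k['k1']*(x@x));return x*f+[k['cx'],k['cy']]
def cp(c,th,rx,dy,rz):
    t=np.radians(th);return proj(c,pw(.024+rx*np.cos(t)+rz*np.sin(t),.09+dy,.027-rx*np.sin(t)+rz*np.cos(t)))
def panel(c,f,ths,roi,x0=-.042,x1=.004,alpha=1.8,F=5):
    im=cv2.imread(f);u,v,w,h=roi;im=cv2.convertScaleAbs(cv2.resize(im[v:v+h,u:u+w],None,fx=F,fy=F,interpolation=cv2.INTER_CUBIC),alpha=alpha)
    for th,col in ths:
        q=lambda rx,dy,rz:tuple(int(i) for i in ((cp(c,th,rx,dy,rz)-[u,v]+.5)*F).round())
        P=[q(x0,-.022,.017),q(x0,.022,.017),q(x1,.022,.017),q(x1,-.022,.017)]
        cv2.polylines(im,[np.array(P)],True,col,1);cv2.circle(im,q(-.034,0,.033),3,col,-1)
    return im
E
python3 - <<'E'
from h import *
G=(0,255,0);Y=(0,255,255);B=(255,0,255)
r={'scene':(315,210,80,60),'side':(265,160,80,60)}
w=np.vstack([np.hstack([panel('scene','pics/s3.png',[(0,G)],r['scene']),panel('side','pics/d3.png',[(0,G)],r['side'])]),
 np.hstack([panel('scene','pics/s6.png',[(50,Y),(70,B)],r['scene']),panel('side','pics/d6.png',[(50,Y),(70,B)],r['side'])])])
cv2.imwrite('pics/ov.png',w)
E
```

View pics/ov.png

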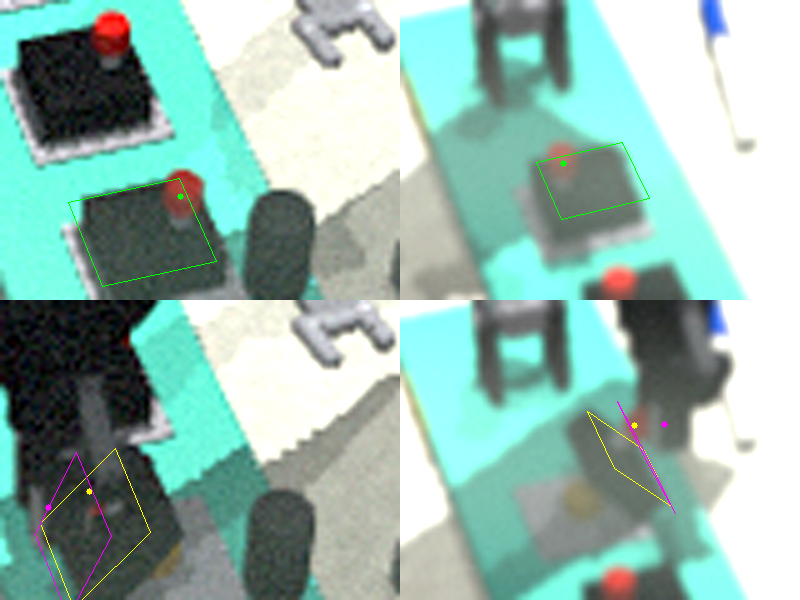

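The overlay shows the cap at only about 50–57°, because the knob lagged in the pads (red at about side crop (640,425)). I'll turn the tool rigidly about the hinge by 18°, which needs no slip.

```bash
python3 -m jog '-.103 0 .037 0 .5 0 .9;-.103 0 .037 0 .5 0 .9;-.103 0 .037 0 .5 0 .9;-.103 0 .037 0 .5 0 .9;-.103 0 .037 0 .5 0 .9;-.103 0 .037 0 .5 0 .9;0 0 0 0 0 0 .9;0 0 0 0 0 0 .9;0 0 0 0 0 0 .9' 40
python3 - <<'E'
from h import *
st()
save('side','d7.png'); save('scene','s7.png')
G=(0,255,0);Y=(0,255,255);B=(255,0,255)
r={'scene':(315,210,80,60),'side':(265,160,80,60)}
w=np.vstack([np.hstack([panel('scene','pics/s7.png',[],r['scene']),panel('side','pics/d7.png',[],r['side'])]),
 np.hstack([panel('scene','pics/s7.png',[(60,G),(75,B)],r['scene']),panel('side','pics/d7.png',[(60,G),(75,B)],r['side'])])])
cv2.imwrite('pics/ov2.png',w)
E
```

```text
t: 20.08
eef_pos: [0.618, 0.0256, 0.0774]
ee_rot: [0.09, 0.984, 0.014, -0.155]
contact_force: [-2.2, 3.7, 0.7]
grip_width: 0.152
gripper_force: 39.1
t 20.08 press [0.0605 0.0911 0.0774] f [-2.18  3.73  0.7 ] w 0.152 39.1
```

View pics/ov2.png

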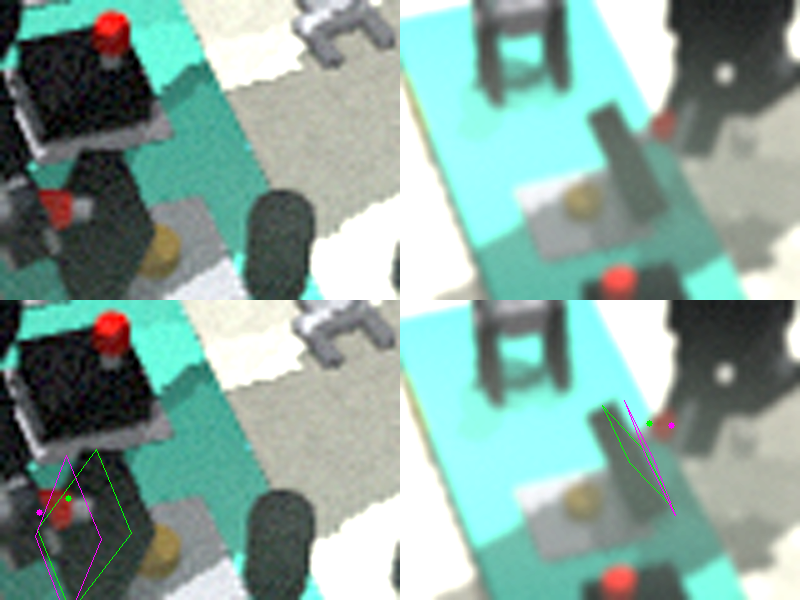

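The overlay puts the knob at about side (663,425) and scene (55,508), which lies between the 60° and 75° models, so the cap is at about 70°. Next I check that the grip holds steady and nothing else moved.

```bash
python3 -m jog '0 0 0 0 0 0 .9;0 0 0 0 0 0 .9;0 0 0 0 0 0 .9;0 0 0 0 0 0 .9;0 0 0 0 0 0 .9;0 0 0 0 0 0 .9;0 0 0 0 0 0 .9;0 0 0 0 0 0 .9;0 0 0 0 0 0 .9;0 0 0 0 0 0 .9;0 0 0 0 0 0 .9;0 0 0 0 0 0 .9;0 0 0 0 0 0 .9;0 0 0 0 0 0 .9;0 0 0 0 0 0 .9;0 0 0 0 0 0 .9'
python3 - <<'E'
from h import *
st()
b=save('scene','s8.png'); a=save('side','d8.png')
p=cv2.imread('pics/s7.png')[:,:,::-1].copy();q=cv2.imread('pics/d7.png')[:,:,::-1].copy()
print('red scene',reds(p,(310,380,170,270),4),reds(b,(310,380,170,270),4))
print('red side',reds(q,(280,345,170,260),4),reds(a,(280,345,170,260),4))
for l in ['mug','spray','tray','wrench','tape_roll','tumbler_lid','marker','lever_knob']:
    print(l,[[(np.round(d['position'],3).tolist(),round(d['p'],2)) for d in env.boxes_of(c,l)][:1] for c in('scene','side')])
s3=cv2.imread('pics/s3.png')[238:282,362:380].astype(int);s8=cv2.imread('pics/s8.png')[238:282,362:380].astype(int);print('lever diff',np.abs(s3-s8).mean())
E
```

```text
t: 21.52
eef_pos: [0.6184, 0.0254, 0.0773]
ee_rot: [0.09, 0.984, 0.014, -0.156]
contact_force: [-1.5, 4.1, 0.6]
grip_width: 0.158
gripper_force: 39.1
t 21.52 press [0.0609 0.0911 0.0773] f [-1.51  4.12  0.56] w 0.158 39.1
red scene [([324.2, 188.0], 42), ([337.0, 216.3], 48), ([326.0, 250.7], 35)] [([324.1, 188.2], 44), ([336.8, 216.4], 49), ([325.8, 250.9], 32)]
red side [([308.4, 215.6], 17), ([321.3, 245.0], 48)] [([308.3, 215.8], 20), ([321.3, 245.0], 48)]
mug [[([0.653, -0.3, 0.043], 0.78)], [([0.625, -0.329, 0.059], 0.92)]]
spray [[([0.4, -0.215, 0.079], 0.94)], [([0.378, -0.251, 0.096], 0.96)]]
tray [[([0.432, 0.131, -0.0], 0.85)], [([0.438, 0.132, 0.002], 0.89)]]
wrench [[([0.409, -0.104, 0.005], 0.8)], [([0.411, -0.082, 0.009], 0.55)]]
tape_roll [[([0.69, -0.053, 0.018], 0.75)], [([0.687, -0.059, 0.016], 0.97)]]
tumbler_lid [[([0.661, -0.169, 0.01], 0.94)], [([0.654, -0.186, 0.015], 0.56)]]
marker [[([0.696, 0.119, 0.016], 0.59)], []]
lever_knob [[([0.587, 0.153, 0.127], 0.9)], [([0.577, 0.138, 0.123], 0.5)]]
lever diff 23.74452861952862
```

```bash
python3 -c "
from cell import env
print(env.sign_off())"
```

```text
the job is handed in; nothing more can be done
None
```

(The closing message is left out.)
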